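# Level the shed riser shelf and hold the spirit level down

### The job

The small riser shelf stands off level. First push the red sprung head of the yellow spirit level down to its stop and keep it there until the bubble settles, to see how far out the shelf is; then let go and turn the black star knob of the levelling foot until the shelf is level. Finish while holding the red head down at its stop with the bubble lying centred between the two black lines, and stay pressing so that the foot can be locked; leave the dispenser, tin, clamp and pliers alone.

Things in the scene. Friction and masses are not known exactly. Their poses are not given: they have to be found in the camera images.
- riser: Fixed feet of the riser shelf; origin on the work surface under the middle of its board; cannot be pushed about. Board: pale wood, 150 x 400 x 24 mm, long along the riser's y axis, top about 74 mm up. It pivots near the riser's +y end and rests on the levelling foot at the -y end. At the start the foot end is always low, by 4 to 10 mm; the shelf need not be level at foot joint 0.
- foot_grip (a point): Middle of the black ribbed star knob of the levelling foot, on its upright turning axis: 42 mm diameter, 26 mm tall, its underside 14 mm above the board, yellow mark on top. 130 mm from the riser's middle towards -y, 27 mm above the board's top, about 95 mm above the work surface. Nothing else stands on the board within 70 mm of the axis. Can be gripped at any yaw.
- foot (a joint): Turn of the star knob, rad, positive clockwise seen from above; needs about 0.12 N m, stays where left, stops at -4.5 and 4.5. Each rad clockwise raises the foot end (and the knob) 3.4 mm, tilts the board 0.012 rad and moves the settled bubble 9.6 mm towards -y. Needed in all: 1 to 3.3 rad clockwise, often more than one grasp.
- head_top (a point): Centre of the flat top of the red press head of the spirit level: 30 mm diameter, upright, 130 mm from the riser's middle towards +y, 58 mm above the board's top when up, 49 mm when down. The level is a yellow bar 34 x 210 mm, screwed lengthwise on the board's middle, at most 38 mm tall but for the head.
- head (a joint): How far the head is pressed, m: 0 up, 0.009 at its hard stop. Spring: about 3 N to start, 9 N at the stop; springs back up. The head carries one end of the vial: while up, the vial is tipped and the bubble runs to its +y end whatever the shelf does; at the stop the vial lies true and the bubble shows the shelf's tilt.
- vial_mid (a point): Top middle of the vial (green tube, 16 mm thick, 120 mm long, along the riser's y axis) when it lies true; two black lines 32 mm apart, 16 mm each side of the middle, mark the centre. The white bubble, 22 mm long, is centred when it lies between them.
- bubble (a joint): Place of the white bubble along the vial, m: 0 centred, positive towards the riser's +y end (bubble goes to the high end), ends at -0.031 and 0.031. It takes about 2 s to settle after the head reaches its stop or the shelf moves.
- board: The board of the riser shelf; origin on the pivot axis at its underside, 150 mm from the board's middle, y axis along the board away from the foot, z axis square to its top.
- dispenser: Bystander: orange plastic screw dispenser, 70 x 85 x 95 mm tall, loose, standing; origin at the middle of its underside.
- tin: Bystander: steel tin with screw-top lid, 76 mm diameter, 74 mm tall, loose; origin at the middle of its underside.
- clamp: Bystander: white plastic clamp lying flat, 66 x 120 mm, 20 mm thick, loose; origin under its bar.
- pliers: Bystander: steel pliers with black grips lying flat, about 60 x 170 mm, 11 mm thick, loose; origin under the rivet.

How it is judged:
On the way, in this order (a step that is already met when the one before it is completed fails the run):
1. the red head is pressed to its stop while the shelf is still out of level, for long enough to read the bubble (value of joint head above 0.0086 m and angle between board's own z axis and vertical above 0.0075 rad), for 1 s.
2. the head is let go and the board is brought level by the foot (value of joint head below 0.003 m and angle between board's own z axis and vertical below 0.0075 rad), for 0.2 s.
At the end, for the whole second after the job is handed in: The fingers press the red head at its stop (8.6 mm or more of its 9 mm, more than 4 N) and the bubble stays within 5 mm of centre, the board within 0.0075 rad of level, still held there through the last second (value of joint head above 0.0086 m and contact force between the fingers and head above 4 N and value of joint bubble between -0.005 and 0.005 m and angle between board's own z axis and vertical below 0.0075 rad); the arm keeps its last pose, push and grip.
It fails at once if a bystander is shoved more than 30 mm (distance of any of dispenser, tin, clamp, pliers from where it was at the start of the episode above 0.03 m).
It fails at once if a bystander is tipped over (angle between any of dispenser, tin's own z axis and vertical above 0.5 rad).
It also fails if it takes over 72 s, if anything falls off the work surface, if the arm or the gripper's body presses on something with over 40 N, if the wrist force passes 120 N, or if a joint passes its speed limit or range.

### The arm

A 7-joint arm with a two-finger parallel gripper is mounted at the origin on the work surface. World frame = base frame: x ahead of the robot, y to its left, z up, the work surface at z = 0. Lengths are in m, angles in rad, forces in N, time in s.
With the tool pointing down it reaches from about 0.4 to 0.85 m from the base axis. Payload 6.9 kg.
Tool frame: the origin (TCP) lies midway between the tips of the shut fingers; the grasp point (between the pads) lies behind it (ctrl.pinch_z is the z of the grasp point in the tool frame, in m); z points along the fingers, y is the line along which they close (so a half turn about z gives the same grasp; the last joint's range is limited). The gripper opens to 85 mm and grips with 20 to 120 N. Pads are 22 mm wide; open, the fingers measure 114 mm over their backs; the gripper's body (76 mm by 85 mm) begins 54 mm behind the grasp point. The pads swing forward as they close: fully open they stand 13 mm farther back than shut.
Start: joints at [1.379, 0.507, -0.238, 1.5, 0.126, 1.149, -0.155], TCP at [0.183, -0.598, 0.231] pointing down, gripper open.
Joint ranges: [-3.08, 3.08], [-0.24, 2.05], [-1.43, 1.35], [0, 2.5], [-1.52, 4.66], [0.17, 1.96], [-2.89, 2.89]. Speed limits (rad/s): [2.39, 2.39, 3.14, 3.14, 3.14, 3.14, 3.14].

### API

Orientations are given as a unit quaternion [w, x, y, z].
In Python, from station import ctrl, get_state, vision, ticket, models gives the robot as it stands. Calls block until the motion is done:
- ctrl.movep(position, orientation): joint-space move of the TCP to a pose.
- ctrl.movel(position, frame=None, max_speed=0.15): straight line of the TCP; frame=None keeps the orientation; max_speed is the mean speed in m/s.
- ctrl.set_joints(angles): joint-space move.
- ctrl.ungrasp() and ctrl.close_gripper(force=None): open the fingers fully, or close them until they stop; force is the grip in N (None keeps the last).
- ctrl.pause(seconds).
- ctrl.ik(position, orientation): joint angles nearest the present ones, or None.
- get_state(): the state.
- vision.grab_frame(name): name is "scene" or "top"; returns (picture, depth): 400x640x3 uint8, blue, green, red; 400x640 float32, m along the optical axis (not along the pixel's ray), 0 where there is no reading.
- vision.camera_info(name): a dict with "mtx" (3x3 intrinsics, pixels), "R" (3x3) and "t" (3): a world point X has camera coordinates R X + t. Camera axes: x right, y down, z forward; pixel columns grow to the right and rows downward; lengths in m; the calibration is good to about 2 mm. A picture is of the moment at which its call begins. camera_info takes no time and is no camera call.
A pose or a line that the arm cannot do raises ctrl.Unreachable and nothing moves.
- ticket.close_job(): hands the job in; it is judged then, once.
Trained networks look in the newest picture that a camera, given by its name, has taken for a name from the list of things; names that differ only in an ending like _2 or _b are one class to them, and where a whole thing is asked for, a point or a joint stands for the part that bears it (a point fixed in the world has none). Each returns a list of dicts, best first, with "p" (0 to 1); they miss things now and then, are a little off and sometimes report something else, mostly with a low value. They report only what shows in the picture. A call takes as long as a camera call.
- models.recognise(camera, target): "point" ([column, row] in pixels, amid what is visible of it).
- models.masks_of(camera, target): "mask" (400x640 bool, what is visible of it) and "point" ([column, row] in pixels, amid what is visible of it).
The state is a dict: "time": time; "qpos": joint angles; "qd": joint speeds; "tau": joint torques, N m; "tcp_pos": TCP position; "eef_rot": TCP orientation; "contact_force": force on the tool from outside, world axes, zero at the start; "wrist_torque": the same for the moment, N m; "width": finger opening in m; "gripper_force": force on a finger pad.
Only numpy, scipy, OpenCV 4.12 (cv2) and the standard library are available. Lean on these libraries where they do the work, as an engineer would, in place of code of your own. Each camera call takes 0.05 s, during which the arm holds its last target. There are 200 camera calls.

## Working session

There is one attempt and no reset: what is moved stays moved. The work goes in short steps, each a Python script; the robot and the scene stay as the last script left them, time stands still between calls to the robot, and variables do not carry over. Pictures are saved under pics/ and viewed, at most 10 in all, crops included, and the job is handed in when it is done.

```bash
ls; mkdir -p pics
python3 - <<'E'
from station import ctrl,get_state,vision,models
import cv2,numpy as np
s=get_state();print(s['time'],s['tcp_pos'],s['eef_rot'],s['width'],ctrl.pinch_z)
ims=[]
for n in ("scene","top"):
    im,d=vision.grab_frame(n);ims.append(im);c=vision.camera_info(n);K=c['mtx'];R=np.array(c['R']);t=np.array(c['t'])
    print(n,np.round(K,1).tolist(),'cam at',-R.T@t)
    np.savez(n+'0.npz',im=im,d=d)
    for k in ("foot_grip","head_top","vial_mid","bubble","riser","dispenser","tin","clamp","pliers"):
        for r in models.recognise(n,k)[:2]:
            u,v=r['point'];z=d[int(v),int(u)]
            X=R.T@(np.linalg.inv(K)@[u,v,1]*z-t)
            print(k,round(r['p'],2),np.round([u,v],1),np.round(X,3))
    cv2.imwrite('pics/%s0.png'%n,im)
cv2.imwrite('pics/both0.png',cv2.resize(np.vstack(ims),(480,600)))
print(get_state()['time'])
E
```

```text
pics
station.py
0.0 [ 0.18255187 -0.59721849  0.2304207 ] [-8.94526610e-04  9.89007457e-01  1.47862874e-01 -1.45247152e-04] 0.08568492156175225 -0.0187
scene [[442.5, 0.0, 320.0], [0.0, 442.5, 195.1], [0.0, 0.0, 1.0]] cam at [0.98884295 0.40178422 0.96360416]
foot_grip 0.55 [297.6 145.9] [ 0.563 -0.112  0.106]
foot_grip 0.38 [343.2 180.4] [0.542 0.025 0.081]
head_top 0.59 [387.3 186.3] [0.508 0.126 0.133]
vial_mid 0.62 [365.  183.6] [0.523 0.076 0.103]
bubble 0.27 [294.9 143.8] [ 0.564 -0.121  0.106]
riser 0.62 [343.1 180.7] [0.543 0.025 0.081]
dispenser 0.88 [329.2 255.5] [0.706 0.144 0.093]
tin 0.64 [254.6 203.5] [ 0.733 -0.075  0.073]
clamp 0.72 [437.5 235.3] [ 0.447  0.26  -0.002]
clamp 0.58 [253.8 203.3] [ 0.735 -0.076  0.074]
pliers 0.92 [254.8 141.1] [ 0.589 -0.263  0.008]
top [[429.8, 0.0, 321.6], [0.0, 429.8, 195.9], [0.0, 0.0, 1.0]] cam at [0.53035569 0.0088228  1.09530509]
foot_grip 0.8 [389.4 230.8] [ 0.567 -0.124  0.108]
head_top 0.44 [277.2 258.8] [0.501 0.128 0.129]
head_top 0.21 [389.6 231.3] [ 0.566 -0.125  0.108]
vial_mid 0.91 [314.1 248.7] [0.524 0.047 0.104]
riser 0.59 [331.8 245.8] [0.532 0.007 0.099]
dispenser 0.97 [282.8 180. ] [0.684 0.124 0.095]
dispenser 0.36 [388.6 231.2] [ 0.566 -0.122  0.108]
tin 0.95 [373.6 161.4] [ 0.735 -0.092  0.071]
clamp 0.78 [236.6 272.6] [0.462 0.244 0.01 ]
pliers 0.67 [438.2 224.7] [ 0.588 -0.26   0.006]
1.0
```

View pics/both0.png

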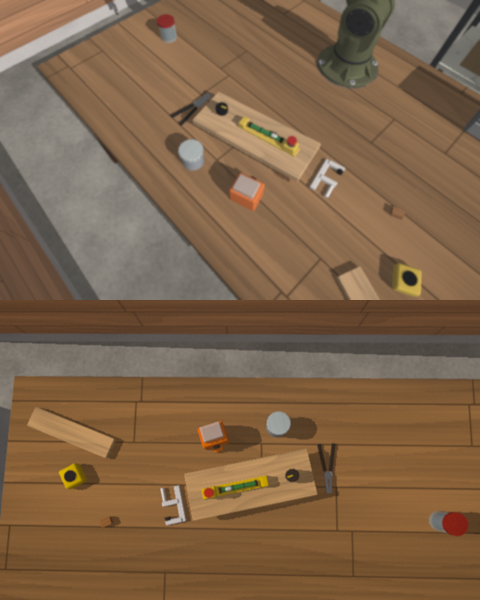

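Run:
```python
from station import ctrl,vision
import numpy as np,cv2
for n in ("scene","top"):
    z=np.load(n+'0.npz');im=z['im'];d=z['d'];c=vision.camera_info(n);K=c['mtx'];R=np.array(c['R']);t=np.array(c['t'])
    v,u=np.mgrid[:400,:640];P=(np.dstack([u,v,np.ones_like(u)])@np.linalg.inv(K).T*d[...,None]-t)@R
    hsv=cv2.cvtColor(im,cv2.COLOR_BGR2HSV);h,s,V=[hsv[...,i].astype(int) for i in range(3)]
    near=lambda x,y,r:(np.hypot(P[...,0]-x,P[...,1]-y)<r)&(d>0)
    m=near(.504,.127,.03)&((h<8)|(h>172))&(s>120)
    top=m&(P[...,2]>np.median(P[m][:,2])-.004)
    print(n,'head',m.sum(),P[top].mean(0),P[top].max(0),P[top].min(0))
    m=near(.566,-.123,.035)&(P[...,2]>.098)&(P[...,2]<.125)
    print('knob',m.sum(),P[m].mean(0),P[m].max(0),P[m].min(0))
    m=near(.55,0,.25)&(P[...,2]>.058)&(P[...,2]<.082)&(h>8)&(h<30)&(s<150)
    Q=P[m];A=np.c_[Q[:,:2],np.ones(len(Q))]
    r=cv2.minAreaRect(Q[:,:2].astype(np.float32)*1000)
    print('board',m.sum(),r,np.linalg.lstsq(A,Q[:,2],rcond=None)[0])
    w=cv2.warpAffine(im,np.float32([[2.6,0,0],[0,2.6,0]])+np.float32([[0,0,-2.6*210],[0,0,-2.6*100]]),(800,400)) 
    cv2.imwrite('pics/%s_crop.png'%n,w)
```

```text
scene head 124 [0.50552894 0.1286503  0.1308451 ] [0.51919773 0.14163227 0.13608559] [0.48980011 0.11392683 0.12697347]
knob 201 [ 0.5624422  -0.12312884  0.10490079] [ 0.58112171 -0.10222775  0.1097862 ] [ 0.54110695 -0.14707745  0.09824538]
board 7407 ((598.7450561523438, 16.488983154296875), (289.053955078125, 401.11474609375), 12.155524253845215) [-0.00661695  0.02597028  0.07285803]
top head 104 [0.50550405 0.12691264 0.13182828] [0.51623717 0.13784488 0.13704419] [0.49400651 0.11519045 0.12804219]
knob 252 [ 0.56243777 -0.12456321  0.10616609] [ 0.58297651 -0.10540185  0.1112846 ] [ 0.54188311 -0.14478994  0.09843138]
board 9125 ((601.4420166015625, 17.427490234375), (287.3580017089844, 400.5884704589844), 12.461315155029297) [-0.00248926  0.02819276  0.07119648]
```

The overview shows the riser with its knob near (389,231) and its red head near (277,259) in the top view, which agrees with the networks. The bystanders stand clear of both. Next I'll check the yaw range at the knob and the reach at the head.

```bash
cat > h.py <<'E'
from station import ctrl,get_state,vision,models,ticket
import numpy as np,cv2
def quat(y): return [0,np.cos(y/2),np.sin(y/2),0]
HEAD=np.array([.5055,.1278]); KNOB=np.array([.5624,-.1238])
YAX=(HEAD-KNOB)/np.linalg.norm(HEAD-KNOB)
def fz(): return get_state()['contact_force'][2]
def T(): return get_state()['time']
def press(z0=.16):
    s=get_state(); f0=s['contact_force'][2]
    z=.135
    ctrl.movel([*HEAD,z],max_speed=.08)
    while z>.105 and fz()-f0<16:
        z-=.0015; ctrl.movel([*HEAD,z],max_speed=.05)
    s=get_state(); print('pressed cmd z',z,'tcp',np.round(s['tcp_pos'],4),'f',np.round(s['contact_force'],1),'t',s['time']); return z
def bubble(tag):
    im,d=vision.grab_frame("top")
    c=vision.camera_info("top");K=c['mtx'];R=np.array(c['R']);t=np.array(c['t'])
    # rectified view of the vial plane: columns along riser +y, 0.25 mm/pixel
    s=np.arange(-.06,.2,.00025); w=np.arange(-.03,.03,.00025); o=(HEAD+KNOB)/2
    XA=np.array([YAX[1],-YAX[0]])
    P=o+s[None,:,None]*YAX+w[:,None,None]*XA
    P=np.dstack([P,np.full(P.shape[:2],.103)])
    q=(P@R.T+t)@K.T; q=(q[...,:2]/q[...,2:]).astype(np.float32)
    out=cv2.remap(im,q[...,0],q[...,1],cv2.INTER_LINEAR)
    cv2.imwrite('pics/%s.png'%tag,cv2.resize(out,(800,185)))
    return out
E
python3 - <<'E'
from h import *
s=get_state();print(np.round(s['qpos'],2))
for y in np.arange(-3.0,3.1,.5):
    q=ctrl.ik([*KNOB,.08],quat(y));print('knob',round(y,1),None if q is None else np.round(q,2))
for y in (0,.3,.6): print('head',y,np.round(ctrl.ik([*HEAD,.15],quat(y)),2))
E
```

```text
[ 1.38  0.51 -0.24  1.5   0.13  1.15 -0.15]
knob -3.0 [ 0.73  0.75 -0.93  1.82  0.73  0.96  1.19]
knob -2.5 [ 0.84  0.89 -1.23  1.82  0.93  1.15  1.5 ]
knob -2.0 [ 0.84  0.89 -1.23  1.82  0.93  1.15  2.  ]
knob -1.5 [ 0.1   0.59  0.12  1.83 -0.1   0.73 -2.8 ]
knob -1.0 [ 0.19  0.59 -0.02  1.82  0.02  0.73 -2.41]
knob -0.5 [ 0.26  0.59 -0.13  1.82  0.11  0.73 -2.  ]
knob 0.0 [ 0.36  0.6  -0.28  1.82  0.23  0.75 -1.62]
knob 0.5 [ 0.43  0.61 -0.41  1.82  0.33  0.78 -1.22]
knob 1.0 [ 0.51  0.64 -0.54  1.82  0.44  0.81 -0.82]
knob 1.5 [ 0.58  0.66 -0.65  1.82  0.52  0.84 -0.4 ]
knob 2.0 [ 0.63  0.69 -0.75  1.82  0.59  0.88  0.03]
knob 2.5 [ 0.68  0.72 -0.84  1.82  0.66  0.92  0.46]
knob 3.0 [ 0.71  0.74 -0.9   1.82  0.71  0.95  0.92]
head 0 [ 0.15  0.49 -0.65  1.88  0.37  0.89 -2.26]
head 0.3 [ 0.2   0.51 -0.74  1.88  0.43  0.91 -2.02]
head 0.6 [ 0.27  0.54 -0.85  1.88  0.5   0.95 -1.79]
```

Run:
```python
from h import *
ctrl.close_gripper(30)
ctrl.movep([*HEAD,.17],quat(1.0)); print(T(),fz())
press()
ctrl.pause(2.2)
bubble('b1')
print(T(),fz(),np.round(get_state()['tcp_pos'],4))
for k in ('bubble','vial_mid'): 
  for n in ('top',): print(k,models.recognise(n,k)[:2])
```

```text
4.575 0.46403654984560594
pressed cmd z 0.12 tcp [0.5059 0.1281 0.1221] f [-5.4 -2.7 25.8] t 7.6583
9.9083 25.22259196508985 [0.5059 0.1281 0.1221]
bubble [{'point': [286.4, 182.0], 'p': 0.53}]
vial_mid [{'point': [324.2, 244.6], 'p': 0.77}]
```

View pics/b1.png

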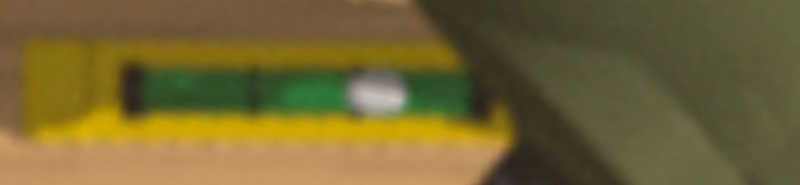

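The bubble sits at about column 378 and the centre is at about 303 at 0.325 mm/px, so it is about +24 mm out. That needs about 2.5 rad clockwise. I'll let go of the head and turn the knob.

```bash
cat >> h.py <<'E'
def turn(y0,rad,z0):
    ctrl.movep([*KNOB,.19],quat(y0)); ctrl.ungrasp()
    ctrl.movel([*KNOB,z0],max_speed=.12)
    ctrl.close_gripper(60); s=get_state()
    print('grip',s['width'],s['gripper_force'],np.round(s['contact_force'],1),np.round(s['tcp_pos'],4),s['time'])
    n=int(np.ceil(abs(rad)/.25))
    for i in range(1,n+1):
        a=rad*i/n
        ctrl.movep([*KNOB,z0+.0034*a],quat(y0-a))
    s=get_state(); print('turned',s['width'],np.round(s['contact_force'],1),np.round(s['wrist_torque'],2),np.round(s['tcp_pos'],4),np.round(s['eef_rot'],3),s['qpos'][6],s['time'])
E
python3 - <<'E'
from h import *
ctrl.movel([*HEAD,.19],max_speed=.12); print(T(),fz())
turn(2.7,2.5,.075)
ims=[]
for n in ('scene','top'):
    im,_=vision.grab_frame(n); ims.append(im[100:300,200:460])
cv2.imwrite('pics/turn.png',cv2.resize(np.hstack(ims),(780,300)))
E
```

```text
10.7417 -1.7694755483636577
grip 0.038371765005338516 59.3781977891922 [-0.9 -5.1  5.7] [ 0.5624 -0.126   0.0755] 14.925
turned 0.03844452969482549 [-3.9 -2.   7.8] [ 0.71  1.24 -0.13] [ 0.5615 -0.124   0.0842] [ 0.     0.995  0.099 -0.001] -1.563129265736089 18.0417
```

View pics/turn.png

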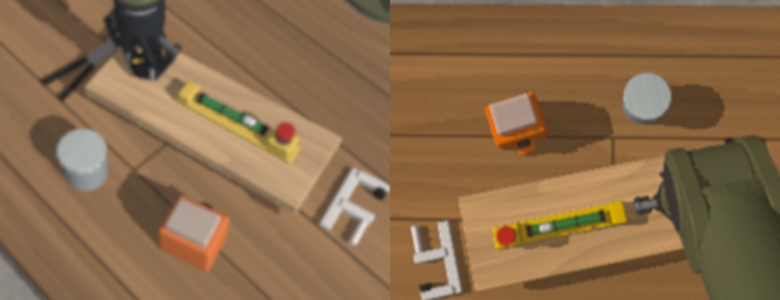

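The knob is still gripped, the head is up with the bubble at its +y end, and the bystanders have not moved. Now I'll release the knob and press the head to check.

Run:
```python
from h import *
ctrl.ungrasp(); ctrl.movel([*KNOB,.19],max_speed=.12); ctrl.close_gripper(30)
ctrl.movep([*HEAD,.17],quat(1.0)); print(T(),fz())
press(); ctrl.pause(2.5); bubble('b2')
im,_=vision.grab_frame('scene'); cv2.imwrite('pics/s2.png',cv2.resize(im[130:230,300:430],(780,600),interpolation=cv2.INTER_CUBIC))
s=get_state();print(s['time'],np.round(s['contact_force'],1),np.round(s['tcp_pos'],4))
```

```text
21.4833 -0.42560867770726174
pressed cmd z 0.1215 tcp [0.5059 0.1279 0.1228] f [-3.4 -2.6 17.1] t 24.3167
26.9167 [-1.9 -1.6 16.7] [0.5059 0.1279 0.1228]
```

View pics/b2.png

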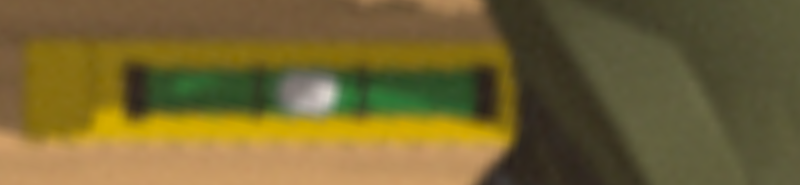

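View pics/s2.png

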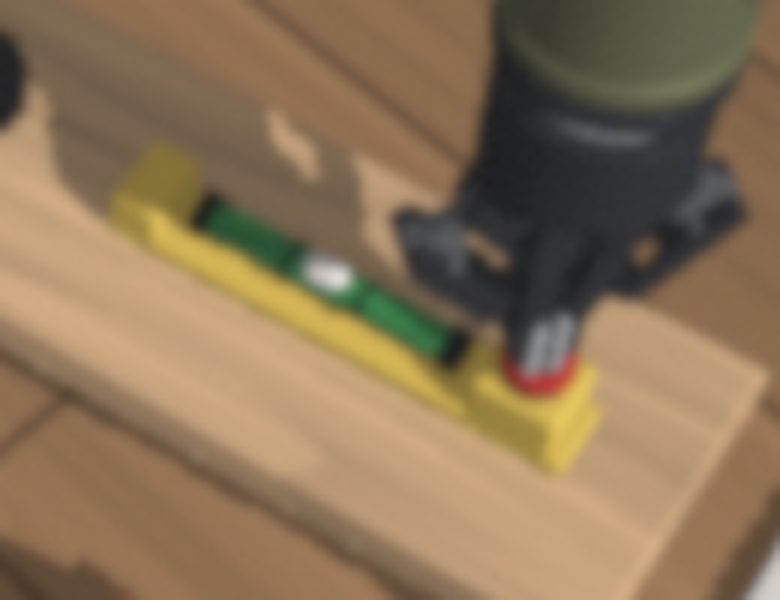

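The bubble lies at column 309 between lines at 259 and 364 (mid 311.5), so it is about −1 mm off centre. The head is at its stop with 16.7 N on it. Handing in.

```bash
python3 -c "
from station import ticket
print(ticket.close_job())"
```

```text
the job is handed in; nothing more can be done
None
```

I levelled the shelf by turning the knob about 2.5 rad clockwise, then handed the job in at about 27 s with the red head held at its stop under about 17 N and the bubble about 1 mm off centre; no verdict was returned.

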